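# Set up the sauce corner of the shop counter

## Robot

A 6-joint arm with a two-finger parallel gripper is mounted at the origin on the work surface. World frame = base frame: x ahead of the robot, y to its left, z up, the work surface at z = 0. Lengths are in m, angles in degrees, forces in N, time in s.
With the tool pointing down it reaches from about 0.3 to 0.75 m from the base axis. Payload 8.5 kg.
Tool frame: the origin (TCP) lies at the very end of the fingers, on their centre line; the grasp point (between the pads) lies env.pinch_z behind it (env.pinch_z is the distance from the TCP to the grasp point, in m); z points along the fingers, y is the line along which they close (so a half turn about z gives the same grasp; the last joint's range is limited). The gripper opens to 85 mm and grips with 20 to 120 N. Pads are 22 mm wide; open, the fingers measure 114 mm over their backs; the gripper's body (76 mm by 85 mm) begins 54 mm behind the grasp point. The pads swing forward as they close: fully open they stand 13 mm farther back than shut.
Start: joints at [-76.679, 21.807, 74.336, -0, 83.858, -12.336], TCP at [0.238, -0.496, 0.231] pointing down, gripper open.
Joint ranges: [-178.18, 178.18], [-50.72, 133.34], [12.68, 142.11], [-81.47, 261.47], [9.98, 163.14], [-165.26, 165.26]. Speed limits (degrees/s): [136.94, 136.94, 180, 180, 180, 180].

## Interface

Orientations are given as a 3x3 rotation matrix whose columns are the frame's x, y, z axes.
In Python, from rig import telemetry, get_image, env gives the robot as it stands. The module is installed in compiled form; this text tells all that it offers.
- The arm moves only by the tool apply_moves, never from a script. Its argument "series" is a list of rows, each a list of 7 numbers: the shift along the tool's x, y, z in mm, then the turn, a rotation vector about the tool's x, y, z in degrees, then the opening, from 0 (shut) to 1 (fully open). A call has 1 to 12 rows; each row shifts and turns the commanded pose from where the row before left it, along the tool's axes as they then stand; what a row does not reach is not made up. A row lasts 1/8 s, in which the tool goes at most 62.5 mm and 10.7 degrees, less where a joint would pass 70% of its speed; a pose out of reach is approached as far as the arm can. A call with a gripper value outside its range is refused whole. The fingers move at their own pace and stop on an object; "grip_force" is the grip in N (left out, the last holds). Time passes only in rows, so rows that do not move let the fingers close. It gives the time, the measured TCP pose, the force, the opening and the grip force at its end, in the units of the state.
- telemetry.observe(): the state, without advancing time (a new reading comes with each control period).
- get_image(name): name is "side" or "top" or "wrist"; returns a dict with "frame" (400x640x3 uint8, red, green, blue), "z_map" (400x640 float32, m along the optical axis (not along the pixel's ray), 0 where there is no reading), "vertical_fov" (degrees; the focal length in pixels is half the picture's height over the tangent of half this angle, whatever the lens; pixels are square), "cx", "cy" (the principal point, pixels), "dist" ([k1, k2, p1, p2, k3] as OpenCV has them; the pictures are not rectified), "eye" and "attitude" of the camera in the world; the wrist camera has in their place "mount" (4x4, takes a point from camera to tool coordinates, whose origin is the TCP and whose axes are the flange's). Camera axes: x right, y up, looking along -z (the intrinsics and any distortion apply to the point x, -y, -z); pixel columns grow to the right and rows downward; lengths in m; the calibration is good to about 2 mm. A picture is of the moment at which its call begins: read the wrist's pose just before it.
- env.close_job(): hands the job in; it is judged then, once.
The state is a dict: "time_s": time; "q": joint angles; "qvel": joint speeds; "joint_efforts": joint torques, N m; "position": TCP position; "tool_rot": TCP orientation; "ft_force": force on the tool from outside, world axes, zero at the start; "wrist_torque": the same for the moment, N m; "grip_width": finger opening in m; "gripper_force": force on a finger pad.
Only numpy, scipy, OpenCV 4.12 (cv2) and the standard library are available. Lean on these libraries where they do the work, as an engineer would, in place of code of your own. Each camera call takes 0.05 s, during which the arm holds its last target. There are 200 camera calls.

## Task

Get the sauce corner of the counter ready for serving: stand the fallen bottle upright again in its gap in the row on the rubber mat and let go of it, then turn the spice carousel until the tall jar is right at the front, in line with the steel front plate. Finish while holding the carousel still there, with the fingers on it, and do not let go; leave the other bottles and everything else on the counter standing where they are.

Things in the scene. Friction and masses are not known exactly. Their poses are not given: they have to be found in the camera images.
- fallen_bottle_center (a point): Centre (half-way up, on the axis) of the fallen sauce bottle: amber glass, black cap, 150 mm long. Its x axis runs from base to cap; cap top and base are 75 mm either way. Body 50 mm square up to 90 mm from the base, tapering to 29 mm round at 120 mm; cap 31 mm across, 24 mm long. It lies across the middle of the lane, cap to the robot's left (+y). Upright: x axis up, centre 79 mm above the counter.
- fallen_bottle: The same fallen bottle as a whole, loose, lying on one flat side (centre 29 mm above the counter), 0.2 to 0.42 kg; its origin and axes are those of its centre point.
- lane: The lane: a fixed black rubber bar mat, 450 mm long (its x) and 112 mm wide (its y), 4 mm thick, with a lip 10 mm high across each end. Origin at the middle of its underside, z up. The row of bottles stands along its middle line (its x axis); the fallen bottle's place is the gap about the origin.
- carousel: Base of the spice carousel, fixed to the counter: steel disc 140 mm across. Origin on the turning axis at counter height, z up; its x axis points at the front, the side with the upright steel plate (60 mm wide, 40 mm high, 140 mm from the axis), which faces away from the robot, give or take.
- front_plate (a point): Middle of the top edge of the front plate, 140 mm from the carousel's axis and 40 mm above the counter: marks the front.
- turntable: Turning part of the carousel: wooden disc 230 mm across, top 26 mm above the counter, with five jars fixed on it, evenly spaced, centres 75 mm from the axis: four short (tops 96 mm above the counter), one tall; centre post to 95 mm. Origin on the axis at the disc's underside; x axis points to the tall jar. Turns either way without end, friction 0.05 N m, stays where left.
- tall_jar_lid (a point): Centre of the top of the tall jar's lid, 75 mm from the turning axis and 151 mm above the counter. The lid is plain steel, 44 mm in diameter and 25 mm high; the glass below is 42 mm in diameter. The jar stands 55 mm higher than the other four and is fixed to the turntable.
- row_bottle_a: The bottle standing in the row nearer the robot: like the fallen bottle (50 mm square, 150 mm tall), loose, origin at the centre of its base, about 165 mm from the middle of the lane.
- row_bottle_b: The bottle standing in the row farther from the robot: like the fallen bottle (50 mm square, 150 mm tall), loose, origin at the centre of its base, about 165 mm from the middle of the lane.
- cups_middle: A stack of clear plastic cups, 75 mm across, 110 mm tall, near the far edge in the middle, loose, to be left alone. Origin at the centre of its underside.
- cups_right: A stack of clear plastic cups, 75 mm across, 182 mm tall, towards the -y side, loose, to be left alone. Origin at the centre of its underside.
- bowl: A steel bowl, 110 mm across, 45 mm tall, to the +y side of the lane, loose, to be left alone. Origin at the centre of its underside.
- tin: A steel food tin, 70 mm across, 100 mm tall, on the -y side near the robot, loose, to be left alone. Origin at the centre of its underside.
- mug: A white mug, 72 mm across, 75 mm tall, with a handle, near the robot, loose, to be left alone. Origin at the centre of its underside.
Things that resemble listed ones, but are neither listed nor needed, are in the scene too. What is shaped like the row_bottle_a but green or pink is not meant. What is shaped like the row_bottle_b but turquoise or yellow is not meant.

How it is judged (in metres and radians):
On the way, in this order (a step that is already met when the one before it is completed fails the run):
1. the fallen bottle stands upright in the gap in the row, let go of and at rest (angle between fallen_bottle_center's own x axis and vertical below 0.1 rad and y of fallen_bottle_center in the frame of lane between -0.03 and 0.03 m and x of fallen_bottle_center in the frame of lane between -0.08 and 0.08 m and height (world z) of fallen_bottle_center between 0.072 and 0.085 m and linear speed of fallen_bottle below 0.03 m/s and contact force between the fingers and fallen_bottle below 0.1 N), for 0.3 s.
2. the tall jar is at the front, the turntable held still by the fingers (y of tall_jar_lid in the frame of carousel between -0.009 and 0.009 m and x of tall_jar_lid in the frame of carousel above 0.05 m and angular speed of turntable below 0.1 rad/s and contact force between the fingers and turntable above 1 N), for 0.3 s.
At the end, for the whole second after the job is handed in: Bottle upright (0.1 rad) on the mat within 30 mm of its middle line and 80 mm of its middle, let go, at rest; neighbours upright (0.1 rad); tall jar within 9 mm of the line from the axis to the front plate, on the front side; turntable still (0.1 rad/s), fingers bearing on it with over 1 N (all of step 1 and all of step 2 and angle between each of row_bottle_a, row_bottle_b's own z axis and vertical below 0.1 rad); the arm keeps its last pose, push and grip.
It fails at once if a bottle standing in the row is shifted by more than 40 mm or tipped (distance of any of row_bottle_a, row_bottle_b from where it was at the start of the episode above 0.04 m or angle between any of row_bottle_a, row_bottle_b's own z axis and vertical above 0.35 rad).
It fails at once if cups, bowl, tin or mug shifted by more than 40 mm or tipped (distance of any of cups_middle, cups_right, bowl, tin, mug from where it was at the start of the episode above 0.04 m or angle between any of cups_middle, cups_right, bowl, tin, mug's own z axis and vertical above 0.35 rad).
It also fails if it takes over 72 s, if anything falls off the work surface, if the arm or the gripper's body presses on something with over 40 N, if the wrist force passes 120 N, or if a joint passes its speed limit or range.

## Working session

There is one attempt and no reset: what is moved stays moved. The work goes in short steps, Python scripts to look and compute and a tool call to move; the robot and the scene stay as the last step left them, time stands still between calls to the robot, and variables do not carry over. Pictures are saved under pics/ and viewed, at most 10 in all, crops included, and the job is handed in when it is done.

Besides the shell and the picture viewer there is one more tool, called after "Call:" by a JSON object that holds its "name" and its "arguments", one argument or row to a line. apply_moves: Moves the arm, as the interface text tells. Its arguments: {"type":"object","properties":{"series":{"type":"array"},"grip_force":{"type":"number"}},"required":["series"]}

```bash
mkdir -p pics; cat > h.py <<'E'
import numpy as np, cv2
from rig import telemetry, get_image, env
def cam(name):
    s=telemetry.observe(); g=get_image(name); h=g["frame"].shape[0]
    f=h/2/np.tan(np.radians(g["vertical_fov"])/2)
    K=np.array([[f,0,g["cx"]],[0,f,g["cy"]],[0,0,1]]); g["K"]=K
    if name=="wrist":
        T=np.eye(4);T[:3,:3]=np.array(s["tool_rot"]);T[:3,3]=s["position"];M=T@np.array(g["mount"])
    else:
        M=np.eye(4);M[:3,:3]=np.array(g["attitude"]);M[:3,3]=g["eye"]
    g["M"]=M; return g
def rays(g,px):
    u=cv2.undistortPoints(np.array(px,float).reshape(-1,1,2),g["K"],np.array(g["dist"],float)).reshape(-1,2)
    d=np.c_[u[:,0],-u[:,1],-np.ones(len(u))]
    return g["M"][:3,3],d@g["M"][:3,:3].T
def onplane(g,px,z):
    o,d=rays(g,px); return o+d*((z-o[2])/d[:,2])[:,None]
def cloud(g):
    "world point per pixel from z_map"
    h,w=g["z_map"].shape; v,u=np.mgrid[:h,:w]
    o,d=rays(g,np.c_[u.ravel(),v.ravel()]); z=g["z_map"].reshape(-1,1)
    P=o+d*z; P[z[:,0]<=0]=np.nan; return P.reshape(h,w,3)
def project(g,P):
    P=np.atleast_2d(P); c=(P-g["M"][:3,3])@g["M"][:3,:3]
    c=c*[1,-1,-1]
    return cv2.projectPoints(c.reshape(-1,1,3),np.zeros(3),np.zeros(3),g["K"],np.array(g["dist"],float))[0].reshape(-1,2)
def save(g,n,crop=None,k=1):
    im=g["frame"][...,::-1]
    if crop: a,b,c,d=crop; im=im[b:d,a:c]
    cv2.imwrite(f"pics/{n}.png",cv2.resize(im,None,fx=k,fy=k,interpolation=cv2.INTER_CUBIC))
E
python3 - <<'E'
from h import *
for n in("top","side"):
    g=cam(n);save(g,n+"0");print(n,g["K"][0,0],g["dist"],g["M"].round(3).tolist())
s=telemetry.observe();print(s,env.pinch_z)
E
```

```text
top 458.64642966505915 [-0.0639409  0.         0.         0.         0.       ] [[0.024, 0.991, -0.132, 0.35], [-1.0, 0.024, 0.0, 0.028], [0.003, 0.132, 0.991, 1.489], [0.0, 0.0, 0.0, 1.0]]
side 418.33190996658857 [-0.02415337  0.          0.          0.          0.        ] [[-0.9, 0.341, -0.27, 0.207], [-0.435, -0.702, 0.564, 0.724], [0.002, 0.626, 0.78, 1.056], [0.0, 0.0, 0.0, 1.0]]
{'time_s': 0.1, 'q': array([-7.66791219e+01,  2.18366609e+01,  7.43784016e+01, -7.40308941e-04,
        8.38588962e+01, -1.23351682e+01]), 'qvel': array([-0.08330625, -0.04073365, -0.17377241,  0.012978  ,  0.0629699 ,
        0.01411695]), 'joint_efforts': array([ 3.43260610e-03, -4.49221516e+01, -2.31656814e+01, -1.79278309e-04,
        3.67858287e-03,  8.55483364e-06]), 'position': array([ 0.23807079, -0.49551496,  0.23078975]), 'tool_rot': array([[ 9.01408871e-01,  4.32968765e-01, -3.09911886e-04],
       [ 4.32968795e-01, -9.01408038e-01,  1.25313186e-03],
       [ 2.63209888e-04, -1.26376635e-03, -9.99999167e-01]]), 'ft_force': array([ 0.09659133, -0.03752212, -0.02377243]), 'wrist_torque': array([-0.0167668 ,  0.021221  ,  0.02917905]), 'gripper_force': 0.0, 'grip_width': 0.08562841580100299} 0.0187
```

View pics/top0.png

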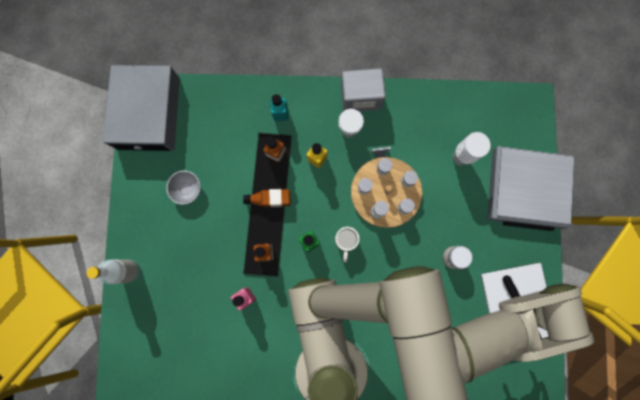

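View pics/side0.png

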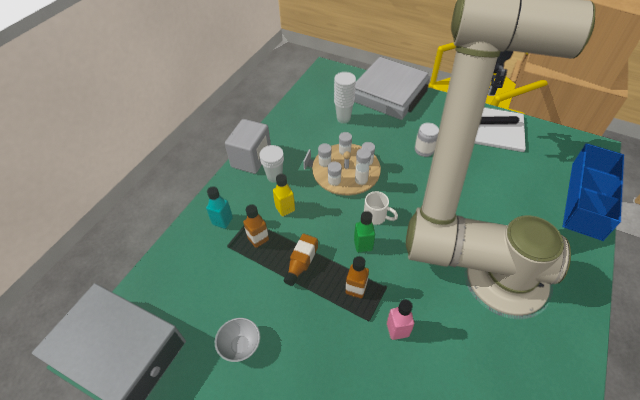

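Top view: the fallen amber bottle is at about (267,198) with its cap at (247,199). The amber row bottles stand at (273,150) and (262,252), the carousel at (387,192) and the front plate at (381,149). Side view: the same bottle is at (302,255), and the tall jar seems to be at (362,165). Green, pink, yellow and turquoise bottles are decoys; the amber one lying on the mat is the one meant.

```bash
python3 - <<'E'
from h import *
ims=[]
for n in("top","side"):
    g=cam(n);P=cloud(g);hsv=cv2.cvtColor(g["frame"],cv2.COLOR_RGB2HSV)
    z=P[...,2]
    print(n,"counter z",np.nanmedian(z[(hsv[...,0]>60)&(hsv[...,0]<90)&(hsv[...,1]>120)]))
    m=((hsv[...,0]<16)&(hsv[...,1]>150)&(hsv[...,2]>50)).astype(np.uint8)
    k,l,st,c=cv2.connectedComponentsWithStats(m)
    for i in range(1,k):
        if st[i,4]>40:
            q=P[l==i]; print(" amber",c[i].round(1),st[i,4],np.nanmedian(q,0).round(3),"zmax",np.nanpercentile(q[:,2],97).round(3))
    # mat: dark pixels near counter level in region
    m=((hsv[...,2]<60)&(abs(z)<0.02)&(P[...,0]>.2)&(P[...,0]<.95)&(P[...,1]>.0)&(P[...,1]<.4)).astype(np.uint8)
    m=cv2.morphologyEx(m,cv2.MORPH_OPEN,np.ones((3,3)))
    k,l,st,c=cv2.connectedComponentsWithStats(m)
    q=np.vstack([P[l==i] for i in range(1,k) if st[i,4]>80])
    r=cv2.minAreaRect(q[:,:2].astype(np.float32)*1000); print(" mat",r,np.nanmedian(q[:,2]))
    # carousel
    for a,b,lab in((.135,.17,'tall'),(.085,.105,'short'),(.02,.032,'disc'),(.033,.045,'plate?')):
        m=((z>a)&(z<b)&(P[...,0]>.35)&(P[...,0]<.85)&(P[...,1]>-.35)&(P[...,1]<.02)).astype(np.uint8)
        k,l,st,c=cv2.connectedComponentsWithStats(m)
        for i in range(1,k):
            if st[i,4]>12:
                q=P[l==i]; print(" ",lab,c[i].round(1),st[i,4],q.mean(0).round(3),"min",q.min(0).round(3),"max",q.max(0).round(3))
    x=(340,140,440,240) if n=="top" else (290,125,390,225)
    b=(225,130,325,270) if n=="top" else (225,190,395,320)
    A=[cv2.resize(g["frame"][t[1]:t[3],t[0]:t[2],::-1],(390,290)) for t in(x,b)]
    ims.append(np.hstack(A))
cv2.imwrite("pics/crop1.png",np.vstack(ims))
E
```

```text
top counter z -9.245815227465481e-05
 amber [274.1 148.7] 182 [0.686 0.188 0.102] zmax 0.136
 amber [260.1 197.9] 249 [0.541 0.237 0.048] zmax 0.058
 amber [285.4 196.6] 123 [0.548 0.158 0.052] zmax 0.059
 amber [262.6 251.8] 198 [0.373 0.211 0.099] zmax 0.153
 mat ((533.0097045898438, 218.27169799804688), (115.41036987304688, 473.16131591796875), 86.58629608154297) 0.003967788860398391
  tall [381.  208.1] 183 [ 0.507 -0.134  0.15 ] min [ 0.486 -0.155  0.137] max [ 0.528 -0.113  0.157]
  short [353.6 102.5] 40 [ 0.848 -0.052  0.094] min [ 0.844 -0.085  0.086] max [ 0.85  -0.024  0.105]
  short [348.4 130.1] 45 [ 0.756 -0.037  0.095] min [ 0.745 -0.077  0.086] max [ 0.784 -0.007  0.104]
  short [384.9 165.1] 149 [ 0.647 -0.152  0.096] min [ 0.627 -0.171  0.086] max [ 0.67  -0.133  0.103]
  short [409.9 177.5] 161 [ 0.61  -0.23   0.096] min [ 0.59  -0.252  0.086] max [ 0.632 -0.208  0.104]
  short [365.6 184.8] 159 [ 0.584 -0.093  0.096] min [ 0.563 -0.113  0.086] max [ 0.606 -0.072  0.104]
  short [389.5 188.6] 45 [ 0.575 -0.167  0.092] min [ 0.564 -0.178  0.086] max [ 0.586 -0.157  
[... 2197 characters left out ...]
3] 23 [ 0.845 -0.037  0.039] min [ 0.842 -0.06   0.034] max [ 0.85  -0.018  0.044]
  plate? [324.4 163.2] 24 [ 0.639 -0.137  0.04 ] min [ 0.626 -0.151  0.034] max [ 0.66  -0.129  0.045]
  plate? [273.5 173.5] 35 [ 0.769 -0.023  0.039] min [ 0.752 -0.05   0.034] max [ 0.798 -0.011  0.045]
  plate? [360.7 180.7] 34 [ 0.5   -0.119  0.04 ] min [ 0.483 -0.135  0.033] max [ 0.521 -0.111  0.045]
  plate? [333.7 181.9] 31 [ 0.576 -0.076  0.039] min [ 0.561 -0.092  0.033] max [ 0.598 -0.068  0.045]
  plate? [375.5 200.6] 47 [ 0.427 -0.063  0.039] min [ 0.394 -0.071  0.033] max [ 0.448 -0.045  0.045]
  plate? [378.8 215.7] 35 [ 0.396 -0.014  0.039] min [ 0.381 -0.036  0.033] max [ 0.413 -0.002  0.045]
```

View pics/crop1.png

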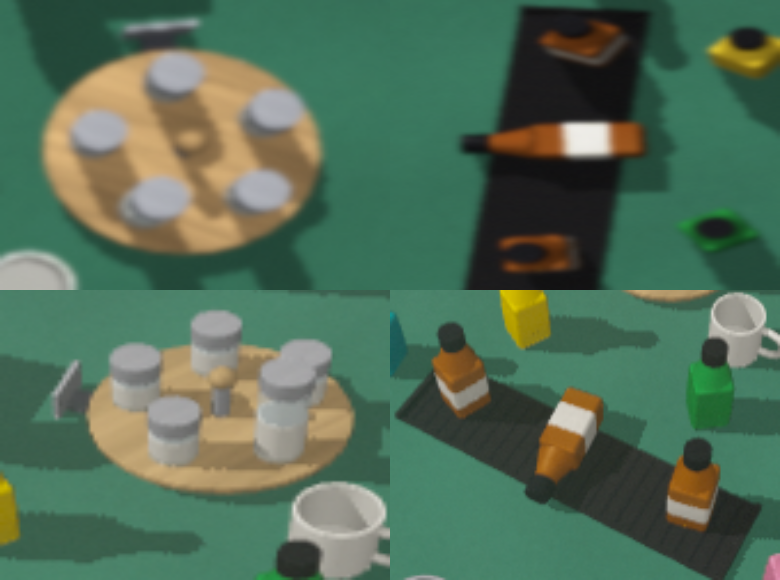

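Tall jar is at about (0.507,-0.134) with its lid top at 0.151. It is the only jar above 0.135 m in both views, crop (160,200) top and (285,385) side. Axis is at about (0.575,-0.165) and front plate at about (0.712,-0.145). Next I move above the bottle for a closer look.

```bash
cat >> h.py <<'E'
from scipy.spatial.transform import Rotation as Ro, Slerp
def pose():
    s=telemetry.observe(); return np.array(s["position"]),np.array(s["tool_rot"])
def plan(p1,R1,n,p0=None,R0=None):
    "rows (mm, deg) from the present (or given) pose to p1,R1"
    if p0 is None: p0,R0=pose()
    R=Slerp([0,1],Ro.from_matrix(np.stack([R0,R1])))(np.linspace(0,1,n+1)).as_matrix(); p=np.linspace(p0,p1,n+1)
    for i in range(n):
        a=R[i].T@(p[i+1]-p[i])*1000; b=np.degrees(Ro.from_matrix(R[i].T@R[i+1]).as_rotvec())
        print([float(x) for x in np.r_[a.round(0),b.round(1)]])
def frame(y,z):
    z=np.array(z,float);z/=np.linalg.norm(z);y=np.array(y,float);y-=z*(y@z);y/=np.linalg.norm(y)
    return np.c_[np.cross(y,z),y,z]
E
python3 - <<'E'
from h import *
g=cam("wrist");print(np.array(g["mount"]).round(3).tolist(),g["K"][0,0])
p,R=pose(); p1=np.array([.238,-.496,.37]);plan(p1,R,3)
print();plan(np.array([.50,.20,.37]),frame([1,-.07,0],[0,0,-1]),14,p1,R)
E
```

```text
[[-0.0, 0.955, 0.297, 0.076], [1.0, 0.0, -0.0, -0.0], [-0.0, 0.297, -0.955, -0.143], [0.0, 0.0, 0.0, 1.0]] 317.3595102094052
[-0.0, 0.0, -46.0, 0.0, 0.0, 0.0]
[-0.0, 0.0, -46.0, 0.0, 0.0, 0.0]
[-0.0, 0.0, -46.0, 0.0, 0.0, 0.0]

[38.0, -37.0, 0.0, -0.0, -0.0, -4.3]
[41.0, -34.0, 0.0, -0.0, -0.0, -4.3]
[43.0, -31.0, 0.0, -0.0, -0.0, -4.3]
[46.0, -27.0, 0.0, -0.0, -0.0, -4.3]
[48.0, -24.0, 0.0, -0.0, -0.0, -4.3]
[49.0, -20.0, 0.0, -0.0, -0.0, -4.3]
[51.0, -16.0, 0.0, -0.0, -0.0, -4.3]
[52.0, -12.0, 0.0, -0.0, -0.0, -4.3]
[52.0, -9.0, 0.0, -0.0, -0.0, -4.3]
[53.0, -5.0, 0.0, -0.0, -0.0, -4.3]
[53.0, -1.0, 0.0, -0.0, -0.0, -4.3]
[53.0, 3.0, 0.0, -0.0, -0.0, -4.3]
[53.0, 7.0, 0.0, -0.0, -0.0, -4.3]
[52.0, 11.0, 0.0, -0.0, -0.0, -4.3]
```

Call:
{"name": "apply_moves", "arguments": {
  "series": [
    [0,0,-46,0,0,0,1],
    [0,0,-46,0,0,0,1],
    [0,0,-46,0,0,0,1]
  ]
}}

```text
time_s: 0.62
position: [0.2381, -0.4955, 0.3707]
tool_rot: [[0.901, 0.433, -0.0], [0.433, -0.901, 0.0], [0.0, -0.0, -1.0]]
ft_force: [-0.7, -0.0, 0.2]
grip_width: 0.0856
gripper_force: 0.0
```

Call:
{"name": "apply_moves", "arguments": {
  "series": [
    [38,-37,0,0,0,-4.3,1],
    [41,-34,0,0,0,-4.3,1],
    [43,-31,0,0,0,-4.3,1],
    [46,-27,0,0,0,-4.3,1],
    [48,-24,0,0,0,-4.3,1],
    [49,-20,0,0,0,-4.3,1],
    [51,-16,0,0,0,-4.3,1],
    [52,-12,0,0,0,-4.3,1],
    [52,-9,0,0,0,-4.3,1],
    [53,-5,0,0,0,-4.3,1],
    [53,-1,0,0,0,-4.3,1],
    [53,3,0,0,0,-4.3,1]
  ]
}}

```text
time_s: 2.12
position: [0.4619, 0.1038, 0.3694]
tool_rot: [[0.218, 0.976, 0.0], [0.976, -0.218, -0.0], [-0.0, 0.0, -1.0]]
ft_force: [0.3, -1.1, 0.0]
grip_width: 0.0858
gripper_force: 0.0
```

Call:
{"name": "apply_moves", "arguments": {
  "series": [
    [53,7,0,0,0,-4.3,1],
    [52,11,0,0,0,-4.3,1],
    [0,0,0,0,0,0,1],
    [0,0,0,0,0,0,1]
  ]
}}

```text
time_s: 2.62
position: [0.4985, 0.2017, 0.3692]
tool_rot: [[0.072, 0.997, -0.0], [0.997, -0.072, -0.0], [-0.0, -0.0, -1.0]]
ft_force: [0.9, 0.3, -0.3]
grip_width: 0.0854
gripper_force: 0.0
```

```bash
python3 - <<'E'
from h import *
s=telemetry.observe();print(s["q"].round(1),s["position"].round(3),s["tool_rot"].round(3).tolist())
g=cam("wrist");save(g,"w1");P=cloud(g);hsv=cv2.cvtColor(g["frame"],cv2.COLOR_RGB2HSV);z=P[...,2]
# whole bottle: everything above mat in region
m=(z>.012)&(z<.075)&(abs(P[...,0]-.54)<.07)&(P[...,1]>.1)&(P[...,1]<.36)
q=P[m];print(m.sum(),q.min(0),q.max(0)); r=cv2.minAreaRect((q[:,:2]*1000).astype(np.float32));print("bottle",r)
t=q[q[:,2]>.045];print("top z",np.median(t[:,2]))
for a in np.arange(.13,.34,.02):
    w=q[abs(q[:,1]-a)<.004]
    if len(w):print(round(a,2),w[:,0].min().round(3),w[:,0].max().round(3),w[:,2].max().round(3))
m=(hsv[...,2]<60)&(abs(z-.004)<.008);q=P[m];r=cv2.minAreaRect((q[:,:2]*1000).astype(np.float32));print("mat",r,np.median(q[:,2]))
E
```

```text
[  9.4  17.3  58.9  -0.  103.8  13.6] [0.499 0.202 0.369] [[0.072, 0.997, -0.0], [0.997, -0.072, -0.0], [-0.0, -0.0, -1.0]]
3121 [0.51799434 0.14406776 0.0164155 ] [0.57242922 0.29540548 0.05712876]
bottle ((543.3651733398438, 219.92276000976562), (50.78383255004883, 150.60186767578125), 3.856959581375122)
top z 0.0537752855340739
0.15 0.523 0.572 0.056
0.17 0.522 0.571 0.057
0.19 0.52 0.57 0.057
0.21 0.519 0.569 0.056
0.23 0.518 0.567 0.057
0.25 0.521 0.562 0.051
0.27 0.526 0.555 0.045
0.29 0.524 0.554 0.046
mat ((427.0596008300781, -13.32781982421875), (776.4396362304688, 470.9991455078125), 65.66815948486328) 0.0041938315042036045
```

View pics/w1.png

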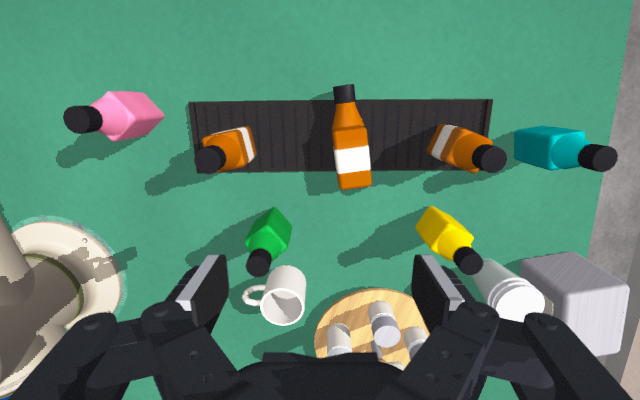

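The wrist view shows the amber bottle lying across the mat, cap up at (344,92), base at (353,187). The mat's corners are at about (190,102), (492,100), (492,172) and (195,172). The amber neighbours are at (230,150) and (460,145).

```bash
python3 - <<'E'
from h import *
g=cam("wrist");P=cloud(g);z=P[...,2];hsv=cv2.cvtColor(g["frame"],cv2.COLOR_RGB2HSV)
m=((hsv[...,2]<70)&(z<.016)&(z>-.005)).astype(np.uint8);m[:95]=0;m[178:]=0;m[:,:185]=0;m[:,500:]=0
q=P[m>0];q=q[(q[:,0]>.25)&(q[:,0]<.8)&(q[:,1]>.13)];r=cv2.minAreaRect((q[:,:2]*1000).astype(np.float32));print("mat",r)
print("corners",onplane(g,[(190,102),(492,100),(491,172),(195,172)],.004).round(3).tolist())
for n,u in(("a",(.2,.45)),("b",(.62,.78))):
    b=P[(z>.02)&(z<.17)&(P[...,0]>u[0])&(P[...,0]<u[1])&(P[...,1]>.1)&(P[...,1]<.3)];c=b[b[:,2]>.13]; print(n,b.min(0).round(3),b.max(0).round(3),"cap",c.mean(0).round(3))
ax=np.array([-.067,.998,0]);ax/=np.linalg.norm(ax);c=np.array([.5434,.2199,.031]);pin=c-.02*ax
t=np.radians(35);zt=-np.sin(t)*ax+[0,0,-np.cos(t)];R=frame([1,.067,0],zt)
tcp=pin+.0187*zt;pre=tcp-.1*zt;print("tcp",tcp,"pre",pre,R.round(3).tolist());plan(pre,R,6)
E
```

```text
mat ((529.6517944335938, 219.99935913085938), (111.16715240478516, 468.4539794921875), 86.40499114990234)
corners [[0.304, 0.289, 0.004], [0.77, 0.258, 0.004], [0.778, 0.143, 0.004], [0.292, 0.179, 0.004]]
a [0.212 0.1   0.02 ] [0.425 0.3   0.156] cap [0.295 0.253 0.148]
b [0.667 0.168 0.02 ] [0.727 0.229 0.156] cap [0.694 0.2   0.15 ]
tcp [0.54545813 0.18924313 0.01568186] pre [0.54161611 0.24647195 0.09759706] [[-0.055, 0.998, 0.038], [0.817, 0.067, -0.572], [-0.574, 0.0, -0.819]]
[8.0, 7.0, 45.0, -0.4, -5.8, -1.3]
[12.0, 7.0, 44.0, -0.4, -5.8, -1.3]
[17.0, 7.0, 43.0, -0.4, -5.8, -1.3]
[21.0, 7.0, 41.0, -0.4, -5.8, -1.3]
[25.0, 7.0, 39.0, -0.4, -5.8, -1.3]
[28.0, 7.0, 36.0, -0.4, -5.8, -1.3]
```

Call:
{"name": "apply_moves", "arguments": {
  "series": [
    [8,7,45,-0.4,-5.8,-1.3,1],
    [12,7,44,-0.4,-5.8,-1.3,1],
    [17,7,43,-0.4,-5.8,-1.3,1],
    [21,7,41,-0.4,-5.8,-1.3,1],
    [25,7,39,-0.4,-5.8,-1.3,1],
    [28,7,36,-0.4,-5.8,-1.3,1],
    [0,0,0,0,0,0,1]
  ],
  "grip_force": 60
}}

```text
time_s: 3.6
position: [0.5417, 0.2466, 0.0942]
tool_rot: [[-0.061, 0.998, 0.032], [0.817, 0.068, -0.573], [-0.573, -0.009, -0.819]]
ft_force: [0.0, -0.2, 0.5]
grip_width: 0.0855
gripper_force: 0.0
```

```bash
python3 - <<'E'
from h import *
s=telemetry.observe();print(s["q"].round(1),s["position"].round(4),s["tool_rot"].round(3).tolist())
ax=np.array([-.067,.998,0]);ax/=np.linalg.norm(ax);c=np.array([.5434,.2199,.031]);pin=c-.02*ax
t=np.radians(35);zt=-np.sin(t)*ax+[0,0,-np.cos(t)];R=frame([1,.067,0],zt)
plan(pin+.0187*zt,R,4)
E
```

```text
[ 26.2  42.4  68.6 -32.   85.2  29.6] [0.5417 0.2466 0.0942] [[-0.061, 0.998, 0.032], [0.817, 0.068, -0.573], [-0.573, -0.009, -0.819]]
[-1.0, 0.0, 24.0, -0.1, -0.0, 0.1]
[-1.0, 0.0, 24.0, -0.1, -0.0, 0.1]
[-1.0, 0.0, 24.0, -0.1, -0.0, 0.1]
[-1.0, 0.0, 24.0, -0.1, -0.0, 0.1]
```

Call:
{"name": "apply_moves", "arguments": {
  "series": [
    [-1,0,24,0,0,0,1],
    [-1,0,24,0,0,0,1],
    [-1,0,24,0,0,0,1],
    [-1,0,24,0,0,0,1],
    [0,0,0,0,0,0,0],
    [0,0,0,0,0,0,0],
    [0,0,0,0,0,0,0],
    [0,0,0,0,0,0,0],
    [0,0,0,0,0,0,0],
    [0,0,0,0,0,0,0]
  ],
  "grip_force": 60
}}

```text
time_s: 4.85
position: [0.5477, 0.1895, 0.024]
tool_rot: [[-0.054, 0.998, 0.041], [0.819, 0.068, -0.57], [-0.572, 0.002, -0.821]]
ft_force: [-0.6, -2.4, 5.9]
grip_width: 0.0495
gripper_force: 63.1
```

```bash
python3 - <<'E'
from h import *
p,R=pose();print(p.round(4),R.round(3).tolist())
up=p+[0,0,.12];plan(up,R,3)
pin=up-.0187*R[:,2]
# rotate about world-horizontal bottle-perp (tool y) +90 keeping pinch
R2=Ro.from_rotvec(np.array([.998,.067,0])*np.pi/2).as_matrix()@R
# upright pinch: centre - 20mm up ; aim centre on lane line (0.541,.2185)
p2=np.array([.541,.2185,.18])+.0187*R2[:,2];print(R2.round(3).tolist());plan(p2,R2,12,up,R)
E
```

```text
[0.5477 0.1895 0.024 ] [[-0.054, 0.998, 0.041], [0.819, 0.068, -0.57], [-0.572, 0.002, -0.821]]
[-23.0, 0.0, -33.0, 0.0, 0.0, 0.0]
[-23.0, 0.0, -33.0, 0.0, 0.0, 0.0]
[-23.0, 0.0, -33.0, 0.0, 0.0, 0.0]
[[-0.038, 0.998, -0.053], [0.57, 0.065, 0.819], [0.821, 0.001, -0.571]]
[2.0, -0.0, -4.0, 0.0, 7.5, 0.0]
[2.0, -0.0, -4.0, 0.0, 7.5, 0.0]
[3.0, -0.0, -3.0, 0.0, 7.5, 0.0]
[3.0, -0.0, -3.0, 0.0, 7.5, 0.0]
[4.0, -0.0, -2.0, 0.0, 7.5, 0.0]
[4.0, -0.0, -2.0, 0.0, 7.5, 0.0]
[4.0, -0.0, -1.0, 0.0, 7.5, 0.0]
[4.0, -0.0, -1.0, 0.0, 7.5, 0.0]
[4.0, -0.0, -0.0, 0.0, 7.5, 0.0]
[4.0, -0.0, 0.0, 0.0, 7.5, 0.0]
[4.0, -0.0, 1.0, 0.0, 7.5, 0.0]
[4.0, -0.0, 1.0, 0.0, 7.5, 0.0]
```

Call:
{"name": "apply_moves", "arguments": {
  "series": [
    [-23,0,-33,0,0,0,0],
    [-23,0,-33,0,0,0,0],
    [-23,0,-33,0,0,0,0],
    [0,0,0,0,0,0,0]
  ]
}}

```text
time_s: 5.35
position: [0.5481, 0.1901, 0.1457]
tool_rot: [[-0.053, 0.998, 0.044], [0.821, 0.068, -0.567], [-0.569, 0.007, -0.822]]
ft_force: [0.4, 0.6, -4.9]
grip_width: 0.0494
gripper_force: 64.0
```

Call:
{"name": "apply_moves", "arguments": {
  "series": [
    [2,0,-4,0,7.5,0,0],
    [2,0,-4,0,7.5,0,0],
    [2,0,-4,0,7.5,0,0],
    [2,0,-4,0,7.5,0,0],
    [3,0,-3,0,7.5,0,0],
    [3,0,-3,0,7.5,0,0],
    [3,0,-2,0,7.5,0,0],
    [3,0,-2,0,7.5,0,0],
    [3,0,-1,0,7.5,0,0],
    [3,0,-1,0,7.5,0,0],
    [3,0,0,0,7.5,0,0],
    [3,0,0,0,7.5,0,0]
  ]
}}

```text
time_s: 6.85
position: [0.5446, 0.222, 0.1726]
tool_rot: [[-0.036, 0.998, -0.056], [0.568, 0.067, 0.821], [0.822, -0.002, -0.569]]
ft_force: [-0.1, 1.4, -4.3]
grip_width: 0.0491
gripper_force: 63.9
```

```bash
python3 - <<'E'
from h import *
s=telemetry.observe();p,R=pose();print(s["q"].round(1),p.round(4),R.round(3).tolist(),s["ft_force"].round(1))
print("pinch",p-.0187*R[:,2])
g=cam("side");save(g,"s2",(200,100,440,300),3)
P=cloud(g);m=(P[...,0]>.45)&(P[...,0]<.63)&(P[...,1]>.14)&(P[...,1]<.32)&(P[...,2]>.05)
hsv=cv2.cvtColor(g["frame"],cv2.COLOR_RGB2HSV);a=m&(hsv[...,0]<16)&(hsv[...,1]>150)
q=P[a];print(q.min(0),q.max(0),len(q))
E
```

```text
[-11.   32.9  86.5  53.   84.6 -32.1] [0.5446 0.222  0.1726] [[-0.036, 0.998, -0.056], [0.568, 0.067, 0.821], [0.822, -0.002, -0.569]] [-0.1  1.4 -4.3]
pinch [0.54564209 0.20668591 0.18319244]
[0.51491115 0.20439103 0.13271643] [0.56567581 0.24337157 0.25572761] 194
```

View pics/s2.png

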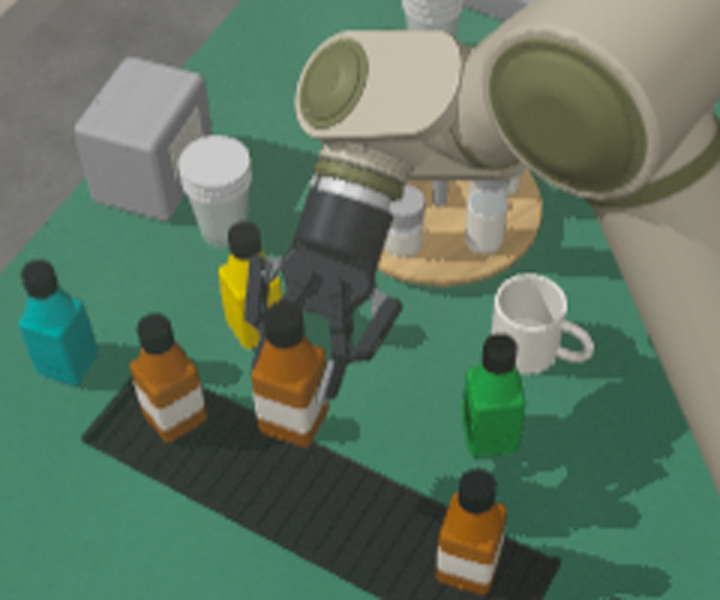

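The side crop shows the bottle held upright above the mat, cap at (285,320), with the neighbours still standing. The yellow decoy at (245,290) is near the gripper, so I check clearance before lowering.

```bash
python3 - <<'E'
from h import *
p,R=pose()
for n in("side","top"):
    g=cam(n);P=cloud(g);hsv=cv2.cvtColor(g["frame"],cv2.COLOR_RGB2HSV)
    m=(hsv[...,0]>22)&(hsv[...,0]<32)&(hsv[...,1]>180)&(P[...,2]>.02)&(P[...,0]>.5)&(P[...,1]<.2)
    q=P[m];print(n,"yellow",q.min(0).round(3),q.max(0).round(3))
    m=(P[...,2]>.165)&(P[...,0]>.4)&(P[...,0]<.8)&(P[...,1]>-.2)&(P[...,1]<.16);q=P[m]
    for y in np.arange(-.15,.16,.05):
        w=q[abs(q[:,1]-y)<.02]
        if len(w):print(round(y,2),"x",w[:,0].min().round(3),w[:,0].max().round(3),"z",w[:,2].min().round(3),w[:,2].max().round(3))
E
```

```text
side yellow [0.648 0.054 0.021] [0.712 0.095 0.123]
0.0 x 0.48 0.624 z 0.256 0.424
0.05 x 0.419 0.627 z 0.265 0.488
0.1 x 0.42 0.586 z 0.239 0.434
0.15 x 0.48 0.616 z 0.194 0.279
top yellow [0.667 0.038 0.055] [0.691 0.088 0.151]
-0.05 x 0.434 0.574 z 0.285 0.36
0.0 x 0.4 0.627 z 0.305 0.521
0.05 x 0.4 0.626 z 0.325 0.536
0.1 x 0.4 0.59 z 0.234 0.514
0.15 x 0.483 0.616 z 0.196 0.282
```

Call:
{"name": "apply_moves", "arguments": {
  "series": [
    [-19,-2,13,0,0,0,0],
    [-19,-2,13,0,0,0,0],
    [-19,-2,13,0,0,0,0],
    [-19,-2,13,0,0,0,0],
    [-15,0,10,0,0,0,0],
    [0,0,0,0,0,0,0]
  ]
}}

```text
time_s: 7.75
position: [0.5367, 0.2208, 0.0626]
tool_rot: [[-0.037, 0.998, -0.057], [0.571, 0.068, 0.818], [0.82, -0.002, -0.572]]
ft_force: [-0.8, 0.7, -3.8]
grip_width: 0.0493
gripper_force: 63.9
```

```bash
python3 - <<'E'
from h import *
s=telemetry.observe();print(s["q"].round(1),s["ft_force"].round(1));p,R=pose();print(R.round(3).tolist())
g=cam("side");P=cloud(g);hsv=cv2.cvtColor(g["frame"],cv2.COLOR_RGB2HSV);z=P[...,2]
m=(P[...,0]>.45)&(P[...,0]<.63)&(P[...,1]>.19)&(P[...,1]<.32)&(z>.012)&(z<.2)
a=m&(z<.09)&(((hsv[...,0]<16)&(hsv[...,1]>150))|(hsv[...,2]>120));q=P[a];print("body",q.min(0).round(3),q.max(0).round(3),len(q))
for lo in(.015,.03,.045,.06,.075):
    w=q[(q[:,2]>lo)&(q[:,2]<lo+.015)];
    if len(w):print(lo,np.percentile(w[:,1],95).round(4),w[:,0].min().round(3),w[:,0].max().round(3))
c=P[m&(hsv[...,2]<60)&(z>.11)];print("cap",c.min(0).round(3),c.max(0).round(3))
u=P[m&(hsv[...,1]>150)&(hsv[...,0]<16)]; print("amber z",u[:,2].min(),u[:,2].max())
save(g,"s3",(200,150,420,320),3)
E
```

```text
[-11.3  42.1  92.2  54.7  75.8 -44.5] [-0.8  0.7 -3.8]
[[-0.037, 0.998, -0.057], [0.571, 0.068, 0.818], [0.82, -0.002, -0.572]]
body [0.504 0.202 0.021] [0.557 0.243 0.09 ] 217
0.015 0.2413 0.509 0.551
0.03 0.2415 0.509 0.554
0.045 0.2417 0.508 0.557
0.06 0.2416 0.505 0.555
0.075 0.2423 0.504 0.553
cap [0.519 0.202 0.144] [0.548 0.231 0.173]
amber z 0.020881267075267163 0.14375558255900378
```

View pics/s3.png

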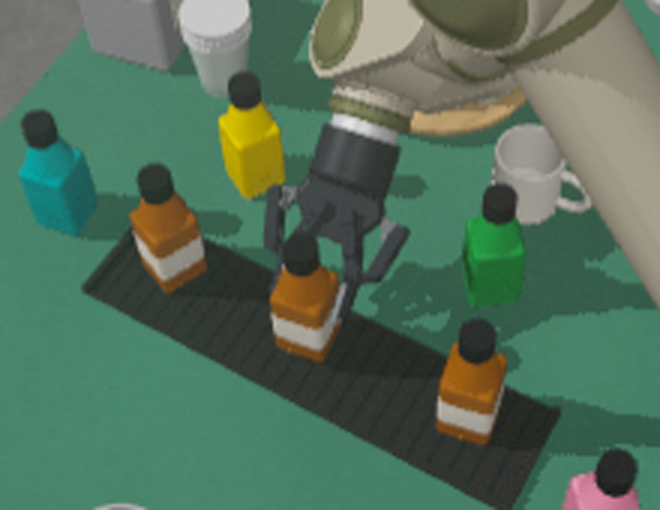

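The bottle is upright in hand above the gap, base about 15 mm over the mat (crop (305,350)). Lowering.

Call:
{"name": "apply_moves", "arguments": {
  "series": [
    [-5,0,3,0,0,0,0],
    [-5,0,4,0,0,0,0],
    [0,0,0,0,0,0,0],
    [0,0,0,0,0,0,0]
  ]
}}

```text
time_s: 8.3
position: [0.5369, 0.2205, 0.0512]
tool_rot: [[-0.038, 0.998, -0.056], [0.57, 0.068, 0.819], [0.821, -0.001, -0.571]]
ft_force: [0.3, 0.8, -3.6]
grip_width: 0.0493
gripper_force: 63.9
```

Call:
{"name": "apply_moves", "arguments": {
  "series": [
    [-2,0,1,0,0,0,0],
    [0,0,0,0,0,0,0]
  ]
}}

```text
time_s: 8.55
position: [0.5369, 0.2201, 0.0488]
tool_rot: [[-0.038, 0.998, -0.056], [0.57, 0.068, 0.819], [0.821, -0.001, -0.571]]
ft_force: [-0.1, 1.1, -3.7]
grip_width: 0.0495
gripper_force: 63.9
```

Call:
{"name": "apply_moves", "arguments": {
  "series": [
    [-2,0,1,0,0,0,0],
    [0,0,0,0,0,0,0]
  ]
}}

```text
time_s: 8.8
position: [0.537, 0.22, 0.0483]
tool_rot: [[-0.039, 0.998, -0.056], [0.568, 0.068, 0.82], [0.822, 0.0, -0.569]]
ft_force: [-1.8, -3.0, 8.9]
grip_width: 0.0495
gripper_force: 65.0
```

Call:
{"name": "apply_moves", "arguments": {
  "series": [
    [0,0,0,0,0,0,0.7],
    [0,0,0,0,0,0,0.8],
    [0,0,0,0,0,0,1],
    [0,0,0,0,0,0,1],
    [0,0,0,0,0,0,1],
    [0,0,0,0,0,0,1]
  ],
  "grip_force": 20
}}

```text
time_s: 9.55
position: [0.5369, 0.2199, 0.0466]
tool_rot: [[-0.038, 0.998, -0.056], [0.57, 0.068, 0.819], [0.821, -0.001, -0.571]]
ft_force: [0.2, -1.0, -0.8]
grip_width: 0.0851
gripper_force: 0.0
```

Call:
{"name": "apply_moves", "arguments": {
  "series": [
    [0,0,-10,0,0,0,1],
    [0,0,-20,0,0,0,1],
    [0,0,-20,0,0,0,1],
    [20,0,-20,0,0,0,1],
    [40,0,-20,0,0,0,1],
    [50,0,-20,0,0,0,1],
    [50,0,-20,0,0,0,1],
    [0,0,0,0,0,0,1]
  ]
}}

```text
time_s: 10.55
position: [0.5385, 0.2042, 0.2564]
tool_rot: [[-0.045, 0.998, -0.052], [0.572, 0.068, 0.818], [0.819, 0.008, -0.574]]
ft_force: [0.3, 0.5, -0.5]
grip_width: 0.085
gripper_force: 0.0
```

```bash
python3 - <<'E'
from h import *
p,R=pose();print(telemetry.observe()["q"].round(1),R.round(3).tolist())
for n in("side","top"):
    g=cam(n);P=cloud(g);z=P[...,2]
    for nm,u in(("fallen",(.46,.62)),("a",(.3,.45)),("b",(.63,.78))):
        m=(P[...,0]>u[0])&(P[...,0]<u[1])&(P[...,1]>.155)&(P[...,1]<.3)&(z>.012)&(z<.18);q=P[m];
        if m.sum()<20: continue
        t=q[q[:,2]>.135];b=q[q[:,2]<.09];print(n,nm,"cap",t.mean(0).round(3),q[:,2].max().round(3),"body y max",np.percentile(b[:,1],98).round(3),"x",b[:,0].min().round(3),b[:,0].max().round(3))
    if n=="side":save(g,"s4",(180,100,440,320),3)
# carousel lid (top view) from rays at 0.151, fit edges
p1=np.array([.40,-.02,.36]);plan(p1,frame([1,.0,0],[0,0,-1]),10)
E
```

```text
[-12.9  26.3  81.9  51.8  92.4 -24.8] [[-0.045, 0.998, -0.052], [0.572, 0.068, 0.818], [0.819, 0.008, -0.574]]
side fallen cap [0.533 0.218 0.151] 0.158 body y max 0.241 x 0.508 0.557
side a cap [0.367 0.224 0.152] 0.16 body y max 0.264 x 0.3 0.395
side b cap [0.693 0.201 0.151] 0.158 body y max 0.239 x 0.664 0.763
top fallen cap [0.536 0.212 0.153] 0.16 body y max 0.239 x 0.468 0.562
top a cap [0.37  0.218 0.153] 0.162 body y max 0.243 x 0.343 0.436
top b cap [0.696 0.196 0.152] 0.158 body y max 0.226 x 0.667 0.764
[-3.0, -15.0, -24.0, -0.2, -5.5, 0.4]
[-6.0, -15.0, -23.0, -0.2, -5.5, 0.4]
[-8.0, -15.0, -23.0, -0.2, -5.5, 0.4]
[-10.0, -15.0, -22.0, -0.2, -5.5, 0.4]
[-12.0, -15.0, -21.0, -0.2, -5.5, 0.4]
[-15.0, -15.0, -20.0, -0.2, -5.5, 0.4]
[-16.0, -14.0, -18.0, -0.2, -5.5, 0.4]
[-18.0, -14.0, -16.0, -0.2, -5.5, 0.4]
[-20.0, -14.0, -15.0, -0.2, -5.5, 0.4]
[-21.0, -14.0, -13.0, -0.2, -5.5, 0.4]
```

View pics/s4.png

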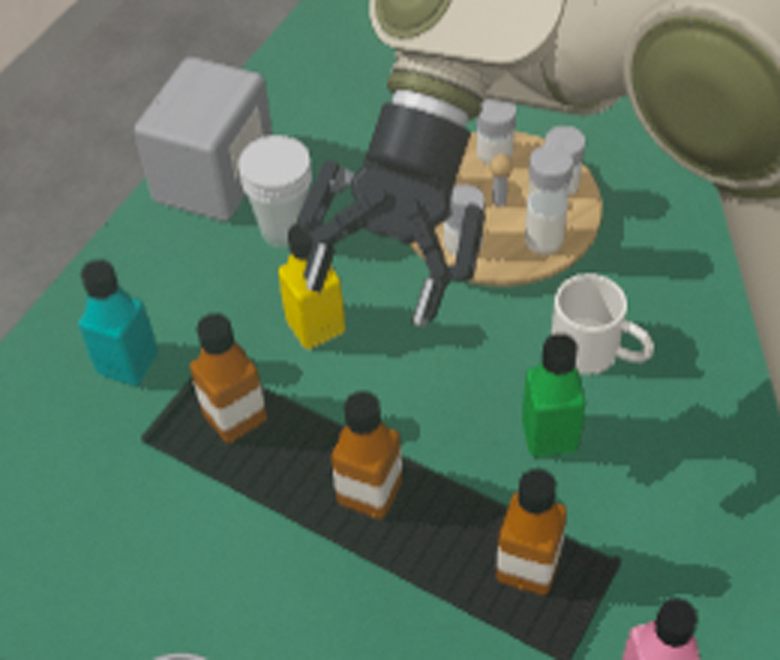

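Step 1 is done: the amber bottle stands at crop (367,460) in the gap, cap top 0.158 (neighbours the same), and its neighbours are undisturbed. Now to above the tall jar.

```bash
python3 - <<'E'
from h import *
a=np.radians(65);plan(np.array([.506,-.1335,.30]),frame([np.cos(a),np.sin(a),0],[0,0,-1]),12)
E
```

```text
[-13.0, -5.0, -25.0, 2.4, -4.1, -4.7]
[-14.0, -7.0, -24.0, 2.4, -4.1, -4.7]
[-15.0, -9.0, -23.0, 2.4, -4.1, -4.7]
[-16.0, -11.0, -21.0, 2.4, -4.1, -4.7]
[-16.0, -13.0, -19.0, 2.4, -4.1, -4.7]
[-16.0, -15.0, -18.0, 2.4, -4.1, -4.7]
[-16.0, -17.0, -16.0, 2.4, -4.1, -4.7]
[-16.0, -19.0, -14.0, 2.4, -4.1, -4.7]
[-15.0, -21.0, -12.0, 2.4, -4.1, -4.7]
[-14.0, -23.0, -10.0, 2.4, -4.1, -4.7]
[-13.0, -24.0, -8.0, 2.4, -4.1, -4.7]
[-11.0, -26.0, -6.0, 2.4, -4.1, -4.7]
```

Call:
{"name": "apply_moves", "arguments": {
  "series": [
    [-13,-5,-25,2.4,-4.1,-4.7,1],
    [-14,-7,-24,2.4,-4.1,-4.7,1],
    [-15,-9,-23,2.4,-4.1,-4.7,1],
    [-16,-11,-21,2.4,-4.1,-4.7,1],
    [-16,-13,-19,2.4,-4.1,-4.7,1],
    [-16,-15,-18,2.4,-4.1,-4.7,1],
    [-16,-17,-16,2.4,-4.1,-4.7,1],
    [-16,-19,-14,2.4,-4.1,-4.7,1],
    [-15,-21,-12,2.4,-4.1,-4.7,1],
    [-14,-23,-10,2.4,-4.1,-4.7,1],
    [-13,-24,-8,2.4,-4.1,-4.7,1],
    [-11,-26,-6,2.4,-4.1,-4.7,1]
  ]
}}

```text
time_s: 12.15
position: [0.5054, -0.1345, 0.2989]
tool_rot: [[-0.907, 0.42, 0.001], [0.42, 0.907, 0.01], [0.004, 0.01, -1.0]]
ft_force: [0.2, -0.3, -0.2]
grip_width: 0.0852
gripper_force: 0.0
```

```bash
python3 - <<'E'
from h import *
s=telemetry.observe();p,R=pose();print(s["q"].round(1),R.round(3).tolist())
g=cam("wrist");P=cloud(g);z=P[...,2]
def comp(a,b,lab,mn):
    m=((z>a)&(z<b)&(P[...,0]>.44)&(P[...,0]<.74)&(P[...,1]>-.29)&(P[...,1]<-.05)).astype(np.uint8)
    k,l,st,c=cv2.connectedComponentsWithStats(m)
    for i in range(1,k):
        if st[i,4]>mn:
            q=P[l==i];r=cv2.minAreaRect((q[:,:2]*1000).astype(np.float32));print(lab,c[i].round(0),st[i,4],q.mean(0).round(4),[np.round(x,1) for x in r])
comp(.144,.157,"tall",60);comp(.09,.102,"short",60);comp(.034,.046,"plate",15);comp(.022,.030,"disc",400)
a=np.radians(65);plan(np.array([.506,-.1335,.117]),frame([np.cos(a),np.sin(a),0],[0,0,-1]),4)
save(g,"w5")
E
```

```text
[-28.2  16.8  70.7   0.5  92.7 -93.3] [[-0.907, 0.42, 0.001], [0.42, 0.907, 0.01], [0.004, 0.01, -1.0]]
tall [320. 184.] 1623 [ 0.5064 -0.133   0.151 ] [array([ 507.2, -133.3]), array([43., 43.]), np.float64(52.9)]
short [258. 215.] 1081 [ 0.5229 -0.2192  0.096 ] [array([ 523.8, -219.8]), array([43. , 43.1]), np.float64(73.9)]
short [380. 216.] 1063 [ 0.5834 -0.0913  0.096 ] [array([584.4, -91.4]), array([42.6, 43.2]), np.float64(73.7)]
short [319. 233.] 205 [ 0.5742 -0.1651  0.0929] [array([ 574.9, -165.5]), array([20.2, 19.3]), np.float64(38.6)]
short [283. 278.] 893 [ 0.6091 -0.2303  0.0957] [array([ 610.3, -231.2]), array([43.1, 42.5]), np.float64(50.6)]
short [354. 278.] 886 [ 0.6467 -0.1509  0.0956] [array([ 647.9, -151.3]), array([42.9, 41.6]), np.float64(51.6)]
plate [319. 149.] 33 [ 0.4903 -0.1262  0.0399] [array([ 491.9, -126.4]), array([33.2,  7.9]), np.float64(65.1)]
plate [271. 191.] 74 [ 0.5134 -0.2065  0.0398] [array([ 515.3, -209.2]), array([40.5, 15. ]), np.float64(37.6)]
plate [367. 191.] 74 [ 0.5675 -0.0923  0.04  ] [array([570.5, -91.9]), array([14. , 39.8]), np.float64(3.1)]
plate [319. 214.] 35 [ 0.5697 -0.1632  0.0402] [array([ 570.1, -163.7]), array([15. ,  6.5]), np.float64(69.8)]
plate [289. 248.] 106 [ 0.5981 -0.2211  0.0402] [array([ 601.1, -223.5]), array([41.6, 17.4]), np.float64(52.0)]
plate [347. 248.] 105 [ 0.6323 -0.1479  0.0405] [array([ 635.4, -148.2]), array([40.3, 15.4]), np.float64(75.6)]
plate [371. 291.] 227 [ 0.7117 -0.1443  0.0387] [array([ 712.4, -144.9]), array([ 7.1, 60.2]), np.float64(8.0)]
disc [318. 203.] 12205 [ 0.562  -0.16    0.0262] [array([ 573.6, -163.6]), array([229.1, 224.1]), np.float64(37.3)]
[0.0, 0.0, 46.0, 0.1, 0.0, 0.1]
[0.0, 1.0, 46.0, 0.1, 0.0, 0.1]
[0.0, 1.0, 46.0, 0.1, 0.0, 0.1]
[0.0, 1.0, 46.0, 0.1, 0.0, 0.1]
```

View pics/w5.png

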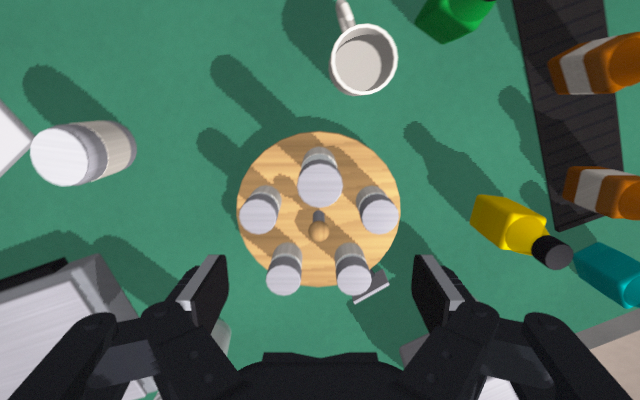

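The tall lid is at (320,184), at the centre of the wrist view and nearest the camera (z 0.151). The plate is at (371,288) and the post at (319,230). Descending to grip the lid.

Call:
{"name": "apply_moves", "arguments": {
  "series": [
    [-1,0,46,0.2,0,0,1],
    [-1,1,46,0.2,0,0,1],
    [0,1,46,0.1,0,0,1],
    [0,0,44,0.1,0,0,1],
    [0,0,0,0,0,0,1],
    [0,0,0,0,0,0,0],
    [0,0,0,0,0,0,0],
    [0,0,0,0,0,0,0],
    [0,0,0,0,0,0,0],
    [0,0,0,0,0,0,0]
  ],
  "grip_force": 30
}}

```text
time_s: 13.45
position: [0.5094, -0.131, 0.12]
tool_rot: [[-0.906, 0.422, 0.001], [0.422, 0.906, 0.001], [-0.001, 0.001, -1.0]]
ft_force: [-1.4, 0.3, 5.3]
grip_width: 0.0435
gripper_force: 30.0
```

```bash
python3 - <<'E'
from h import *
p,R=pose();c=np.array([.5745,-.1650])
print(p.round(4),R.round(3).tolist(),np.degrees(np.arctan2(*(p[:2]-c)[::-1])),np.linalg.norm(p[:2]-c))
# pure rotation about axis by -6 deg, in tool axes
A=Ro.from_euler("z",-6,degrees=True).as_matrix();C=np.array([*c,p[2]]);print((R.T@(A@(p-C)+C-p)*1000).round(2),np.degrees(Ro.from_matrix(R.T@A@R).as_rotvec()).round(2))
E
```

```text
[ 0.5094 -0.131   0.12  ] [[-0.906, 0.422, 0.001], [0.422, 0.906, 0.001], [-0.001, 0.001, -1.0]] 152.39469799918942 0.07347815170932585
[-0.75  7.65  0.01] [ 0.   -0.01  6.  ]
```

Call:
{"name": "apply_moves", "arguments": {
  "series": [
    [-0.4,7.7,0,0,0,6,0],
    [-0.4,7.7,0,0,0,6,0],
    [-0.4,7.7,0,0,0,6,0],
    [-0.4,7.7,0,0,0,6,0],
    [-0.4,7.7,0,0,0,6,0],
    [-0.4,7.7,0,0,0,6,0],
    [-0.4,7.7,0,0,0,6,0],
    [-0.4,7.7,0,0,0,6,0],
    [-0.4,7.7,0,0,0,6,0],
    [-0.4,7.7,0,0,0,6,0],
    [-0.4,7.7,0,0,0,6,0],
    [-0.4,7.7,0,0,0,6,0]
  ]
}}

```text
time_s: 14.95
position: [0.5867, -0.0918, 0.12]
tool_rot: [[0.124, 0.992, 0.004], [0.992, -0.124, -0.005], [-0.004, 0.005, -1.0]]
ft_force: [5.7, -16.3, -0.2]
grip_width: 0.0433
gripper_force: 31.2
```

```bash
python3 - <<'E'
from h import *
p,R=pose();c=np.array([.5745,-.1650])
print(telemetry.observe()["q"].round(1),np.degrees(np.arctan2(*(p[:2]-c)[::-1])),np.linalg.norm(p[:2]-c))
ang=np.degrees(np.arctan2(*(p[:2]-c)[::-1]));d=(8.3-ang)/13
t=np.radians(8.3);A=Ro.from_euler("z",d,degrees=True).as_matrix();C=np.array([*c,p[2]]);print(d,(R.T@(A@(p-C)+C-p)*1000).round(2),np.degrees(Ro.from_matrix(R.T@A@R).as_rotvec()).round(2))
E
```

```text
[-20.2  31.6  77.1  -0.2  71.  -13. ] 80.5243426775382 0.07422338591494265
-5.555718667502939 [-0.64  7.17  0.04] [ 0.02 -0.03  5.56]
```

Call:
{"name": "apply_moves", "arguments": {
  "series": [
    [-0.6,7.3,0,0,0,5.7,0],
    [-0.6,7.3,0,0,0,5.7,0],
    [-0.6,7.3,0,0,0,5.7,0],
    [-0.6,7.3,0,0,0,5.7,0],
    [-0.6,7.3,0,0,0,5.7,0],
    [-0.6,7.3,0,0,0,5.7,0],
    [-0.6,7.3,0,0,0,5.7,0],
    [-0.6,7.3,0,0,0,5.7,0],
    [-0.6,7.3,0,0,0,5.7,0],
    [-0.6,7.3,0,0,0,5.7,0],
    [-0.6,7.3,0,0,0,5.7,0],
    [0,0,0,0,0,0,0]
  ]
}}

```text
time_s: 16.45
position: [0.6457, -0.1405, 0.12]
tool_rot: [[0.938, 0.346, 0.007], [0.347, -0.938, -0.003], [0.005, 0.005, -1.0]]
ft_force: [11.7, -9.0, -1.4]
grip_width: 0.0435
gripper_force: 31.4
```

```bash
cat > chk.py <<'E'
from h import *
p,R=pose();c=np.array([.5745,-.1650]);s=telemetry.observe()
f=lambda v:np.degrees(np.arctan2(v[1]-c[1],v[0]-c[0])).round(2)
print("tcp",f(p),np.linalg.norm(p[:2]-c),"yaw",np.degrees(np.arctan2(R[1,0],R[0,0])),s["ft_force"].round(1),s["q"].round(1))
for n in("top","side","wrist"):
    g=cam(n);P=cloud(g);z=P[...,2]
    m=((z>.088)&(z<.100)&(np.hypot(P[...,0]-c[0],P[...,1]-c[1])<.11)&(np.hypot(P[...,0]-c[0],P[...,1]-c[1])>.045)&(np.hypot(P[...,0]-p[0],P[...,1]-p[1])>.06)).astype(np.uint8)
    k,l,st,cc=cv2.connectedComponentsWithStats(m)
    for i in range(1,k):
        if st[i,4]>90:
            q=P[l==i];r=cv2.minAreaRect((q[:,:2]*1000).astype(np.float32));x=np.array(r[0])/1000
            print(n,"short",cc[i].round(0),st[i,4],np.round(r[0],1),np.round(r[1],1),"tall would be at",((f(x)-8.3+36)%72)-36+8.3)
    m=((z>.034)&(z<.046)&(np.hypot(P[...,0]-.712,P[...,1]+.145)<.04));q=P[m]
    if len(q)>10: print(n,"plate",f(np.array(cv2.minAreaRect((q[:,:2]*1000).astype(np.float32))[0])/1000))
save(g,"w6")
E
python3 chk.py
```

```text
tcp 18.98 0.07530631702818903 yaw 20.275045275255113 [11.7 -9.  -1.4] [-22.5  37.7  64.9  -0.   76.9  47.2]
top short [409. 203.] 141 [ 532.4 -225.4] [41.3 41. ] tall would be at 19.149999999999995
side short [342. 137.] 113 [ 617.1 -225.1] [40.2 44.6] tall would be at 17.310000000000006
side short [366. 145.] 111 [ 530.3 -226. ] [39.9 44.2] tall would be at 18.05999999999999
side short [365. 164.] 130 [ 500.  -142.8] [40.3 44.3] tall would be at 19.389999999999976
side short [337. 168.] 132 [570.4 -90.1] [42.2 43.3] tall would be at 21.170000000000005
side plate 8.27
wrist short [203. 287.] 795 [587.5 -83.8] [13.3 30.7] tall would be at 8.91
wrist short [435. 288.] 623 [ 637.  -220.9] [11.6 27.7] tall would be at 30.220000000000002
wrist plate 8.17
```

Call:
{"name": "apply_moves", "arguments": {
  "series": [
    [-0.4,4.6,0,0,0,3.6,0],
    [-0.2,4.6,0,0,0,3.6,0],
    [0,4.6,0,0,0,3.5,0],
    [0,0,0,0,0,0,0],
    [0,0,0,0,0,0,0],
    [0,0,0,0,0,0,0]
  ]
}}

```text
time_s: 17.35
position: [0.6492, -0.1535, 0.12]
tool_rot: [[0.986, 0.168, 0.007], [0.168, -0.986, -0.003], [0.006, 0.004, -1.0]]
ft_force: [11.1, -8.4, -1.5]
grip_width: 0.0431
gripper_force: 31.4
```

```bash
python3 chk.py
```

```text
tcp 8.79 0.07555741750229433 yaw 9.660351474642065 [11.1 -8.4 -1.5] [-23.4  38.3  63.7   0.   77.5  56.9]
top short [406. 206.] 155 [ 522.8 -217.4] [41.1 43.2] tall would be at 9.389999999999976
side short [346. 137.] 111 [ 605.1 -231. ] [40.7 43.3] tall would be at 6.920000000000005
side short [368. 147.] 111 [ 519.3 -216.9] [44.1 40.5] tall would be at 7.229999999999979
side short [334. 167.] 132 [584.1 -90.1] [40.9 45.8] tall would be at 10.670000000000005
side short [361. 166.] 124 [ 506.3 -130.7] [41.  44.4] tall would be at 9.309999999999992
side plate 8.52
wrist short [203. 287.] 747 [602.8 -87.8] [13.  29.5] tall would be at -2.120000000000001
wrist short [435. 288.] 632 [ 625.7 -230.8] [11.6 28. ] tall would be at 19.920000000000005
wrist plate 8.26
```

View pics/w6.png

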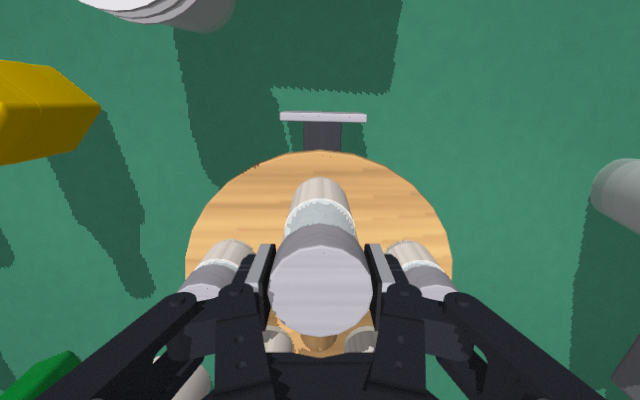

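In the wrist view the tall lid at (320,283) is gripped and in line with the plate, which is centred at (322,117). The estimated error is about 1°. I hold briefly, confirm the bottle, and hand in.

Call:
{"name": "apply_moves", "arguments": {
  "series": [
    [0,0,0,0,0,0,0],
    [0,0,0,0,0,0,0],
    [0,0,0,0,0,0,0],
    [0,0,0,0,0,0,0]
  ]
}}

```text
time_s: 18.0
position: [0.6492, -0.1535, 0.12]
tool_rot: [[0.986, 0.168, 0.007], [0.168, -0.986, -0.003], [0.006, 0.004, -1.0]]
ft_force: [10.9, -8.3, -1.4]
grip_width: 0.0428
gripper_force: 31.4
```

```bash
python3 - <<'E'
from h import *
g=cam("side");P=cloud(g);z=P[...,2]
for u in((.46,.62),(.3,.45),(.63,.75)):
    t=P[(P[...,0]>u[0])&(P[...,0]<u[1])&(P[...,1]>.155)&(P[...,1]<.3)&(z>.135)&(z<.18)];print("cap",t.mean(0).round(3),len(t))
print(env.close_job())
E
```

```text
cap [0.533 0.218 0.151] 137
cap [0.367 0.224 0.152] 149
cap [0.693 0.201 0.151] 128
the job is handed in; nothing more can be done
None
```

The job is handed in after about 18 s: the bottle stands upright and released in its gap with its neighbours unmoved, and the gripper is holding the tall jar about 1° from the front-plate line; no verdict came back.

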